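# Put three mixed-up packing supplies back into their own trays

## Task

The three supplies on the packing bench have got into each other's trays. Put each into the tray of its own shape - the brown tape roll into the round tray, the cube-shaped carton into the square tray, the long carton into the oblong tray, lengthwise - standing upright and flat on the tray's floor inside the rim; each tray has room for only one thing, so you may park one on the empty black mat on the way. Do not tip the supplies over, and leave the stapler, the strap cutter and the clip tin where they are.

Things in the scene. Friction and masses are not known exactly. Their poses are not given: they have to be found in the camera images.
- kraft_roll: Plain brown paper tape roll lying flat, diameter 70, height 48, about 0.08 kg; solid to the touch (the core hole cannot be used), grasp across the diameter. Loose. Origin at the centre of its underside, z up. Starts in the oblong tray.
- cube_carton: Closed brown cardboard carton with a label, 62 x 62 x 62, about 0.09 kg. Loose. Origin at the centre of its underside, z up, x and y square to its sides. Starts in the round tray. It fits the square tray at any yaw.
- long_carton: Closed white cardboard carton with a label, 62 along its own x, 85 along its own y, height 50, about 0.12 kg; grasp across the 62 side. Loose. Origin at the centre of its underside, z up. Starts in the square tray.
- round_tray: Low grey round tray, fixed, outer diameter 106, inner diameter 96; floor 5 thick, rim top 14 above the bench. Small label holder on its -x side. Origin at the centre of its underside, on the bench. Home of the tape roll.
- square_tray: Low grey square tray, fixed, outer 100 x 100, inner 90 x 90; floor 5 thick, rim top 14 above the bench. Origin at the centre of its underside, sides along its x and y. Home of the cube carton.
- oblong_tray: Low grey oblong tray, fixed, outer 113 along its x and 90 along its y, inner 103 x 80; floor 5 thick, rim top 14 above the bench. Origin at the centre of its underside. Home of the long carton, whose own y (85 long) must lie along the tray's x, either way round.
- parking_mat: Flat black rubber mat, fixed, 115 x 115, 5 thick, empty at the start: the free spot. Origin at the centre of its underside.
- stapler: Bystander: red and black stapler, 142 long, 34 wide, 60 high, standing behind the trays. Loose; leave it alone. Origin at the centre of its underside, long along its y.
- strap_cutter: Bystander: red strap cutter, 110 long, 28 wide, 26 high, lying behind the trays. Loose; leave it alone. Origin at the centre of its underside, long along its y.
- clip_tin: Bystander: open round tin of wire clips, diameter 65, height 28, behind the trays. Loose; leave it alone. Origin at the centre of its underside.

How it is judged:
By the outcome, as a careful person would: the job done as asked, in the order asked, and still so for the second after the job is handed in, with the robot touching nothing.
It also fails if it takes over 106 s, if anything falls off the work surface, if the arm or the gripper's body presses on something with over 40 N, if the wrist force passes 120 N, or if a joint passes its speed limit or range.

## Robot

A 6-joint arm with a two-finger parallel gripper is mounted at the origin on a cart in front of the work surface, level with it; the furniture and walls round the work are solid. World frame = base frame: x ahead of the robot, y to its left, z up, the work surface at z = 0. Lengths are in m, angles in degrees, forces in N, time in s.
With the tool pointing down it reaches from about 0.4 to 0.925 m from the base axis. Payload 12.5 kg.
Tool frame: the origin (TCP) lies midway between the tips of the shut fingers; the grasp point (between the pads) lies 19 mm behind it; z points along the fingers, y is the line along which they close (so a half turn about z gives the same grasp; the last joint's range is limited). The gripper opens to 95 mm and grips with 3 to 60 N. Pads are 20 mm wide; open, the fingers measure 119 mm over their backs; the gripper's body (75 mm by 180 mm) begins 59 mm behind the grasp point.
Start: joints at [-72.571, 28.126, 89.318, -0, 62.55, -6.05], TCP at [0.249, -0.573, 0.192] pointing down, gripper open.
Joint ranges: [-177.58, 177.58], [-47.91, 125.51], [2.72, 160], [-65.01, 245.01], [3.68, 167.84], [-153.87, 153.87]. Speed limits (degrees/s): [127.2, 127.2, 159.86, 180, 180, 180].

## Interface

Orientations are given as a 3x3 rotation matrix whose columns are the frame's x, y, z axes.
In Python, from cell import sensors, eyes, ctrl gives the robot as it stands.
- The arm moves only by the shell command python3 -m pendant 'ROWS' [FORCE]. ROWS is JSON, a list of rows, each an object with "dp": the shift along the tool's x, y, z in m, a list of three; "dr": the turn, a rotation vector about the tool's x, y, z in degrees, a list of three; "jaw": the finger opening in m, from 0 to 0.0951. A call has 1 to 12 rows; each row shifts and turns the commanded pose from where the row before left it, along the tool's axes as they then stand; what a row does not reach is not made up. A row lasts 1/8 s, in which the tool goes at most 62.5 mm and 10.7 degrees, less where a joint would pass 70% of its speed; a pose out of reach is approached as far as the arm can. A call is refused whole if a number of a shift passes 0.0625 or a number of a turn 10.7, either way. A call with a gripper value outside its range is refused whole. The fingers move at their own pace and stop on an object; FORCE is the grip in N (left out, the last holds). Time passes only in rows, so rows that do not move let the fingers close. It gives the time, the measured TCP pose, the force, the opening and the grip force at its end, in the units of the state.
- sensors.state(): the state, without advancing time (a new reading comes with each control period).
- eyes.grab_frame(name): name is "side" or "top" or "wrist"; returns the picture (400x640x3 uint8, red, green, blue); there is no depth.
- eyes.camera_info(name): a dict with "mtx" (3x3 intrinsics, pixels), "R" (3x3) and "t" (3): a world point X has camera coordinates R X + t. Camera axes: x right, y down, z forward; pixel columns grow to the right and rows downward; lengths in m; the calibration is good to about 2 mm. A picture is of the moment at which its call begins: read the wrist's pose just before it. camera_info takes no time and is no camera call; for the wrist camera it gives the pose at the moment of the call.
- ctrl.sign_off(): hands the job in; it is judged then, once.
The state is a dict: "time": time; "qpos": joint angles; "joint_vel": joint speeds; "tau": joint torques, N m; "tcp_pos": TCP position; "tcp_rot": TCP orientation; "ft_force": force on the tool from outside, world axes, zero at the start; "torque": the same for the moment, N m; "opening": finger opening in m; "gripper_force": force on a finger pad.
Only numpy, scipy, OpenCV 4.12 (cv2) and the standard library are available. Lean on these libraries where they do the work, as an engineer would, in place of code of your own. Each camera call takes 0.05 s, during which the arm holds its last target. There are 200 camera calls.

## Working session

There is one attempt and no reset: what is moved stays moved. The work goes in short steps, Python scripts to look and compute and a shell command to move; the robot and the scene stay as the last step left them, time stands still between calls to the robot, and variables do not carry over. Pictures are saved under pics/ and viewed, at most 14 in all, crops included, and the job is handed in when it is done.

```bash
mkdir -p pics; ls
python3 - <<'E'
from cell import sensors, eyes
import cv2,numpy as np
np.set_printoptions(precision=4,suppress=True)
print(sensors.state())
for n in("top","side","wrist"):
    i=eyes.camera_info(n); print(n,i); im=eyes.grab_frame(n); cv2.imwrite(f"pics/{n}0.png",im[:,:,::-1])
E
```

```text
pics
{'time': 0.0, 'qpos': array([-72.5714,  28.162 ,  89.35  ,  -0.0011,  62.55  ,  -6.0503]), 'joint_vel': array([ 0.0047, -0.0397, -0.0266,  0.0555,  0.0099, -0.1055]), 'tau': array([ -0.0011, -61.2642, -25.8183,   0.0692,   0.0483,  -0.    ]), 'tcp_pos': array([ 0.2489, -0.573 ,  0.1914]), 'tcp_rot': array([[ 0.9172,  0.3984, -0.0003],
       [ 0.3984, -0.9172,  0.001 ],
       [ 0.0001, -0.0011, -1.    ]]), 'ft_force': array([-0.4264, -0.0659, -0.0733]), 'torque': array([0.0313, 0.0041, 0.0292]), 'gripper_force': 0.0, 'opening': 0.09510650821453161}
top {'mtx': array([[443.4686,   0.    , 322.076 ],
       [  0.    , 443.4686, 200.0791],
       [  0.    ,   0.    ,   1.    ]]), 'R': array([[ 0.0172, -0.9998,  0.0047],
       [-0.9872, -0.0177, -0.1586],
       [ 0.1587, -0.0019, -0.9873]]), 't': array([0.0247, 0.5886, 0.8998])}
side {'mtx': array([[499.0132,   0.    , 313.634 ],
       [  0.    , 499.0132, 205.6581],
       [  0.    ,   0.    ,   1.    ]]), 'R': array([[ 0.9857, -0.1687, -0.0046],
       [-0.1091, -0.6161, -0.7801],
       [ 0.1287,  0.7694, -0.6257]]), 't': array([-0.5671,  0.1084,  0.9682])}
wrist {'mtx': array([[284.237 ,   0.    , 319.0515],
       [  0.    , 284.237 , 200.5925],
       [  0.    ,   0.    ,   1.    ]]), 'R': array([[ 0.3981, -0.9173, -0.003 ],
       [-0.8889, -0.3866,  0.2459],
       [-0.2267, -0.0953, -0.9693]]), 't': array([-0.6253, -0.0291,  0.3909])}
```

View pics/top0.png

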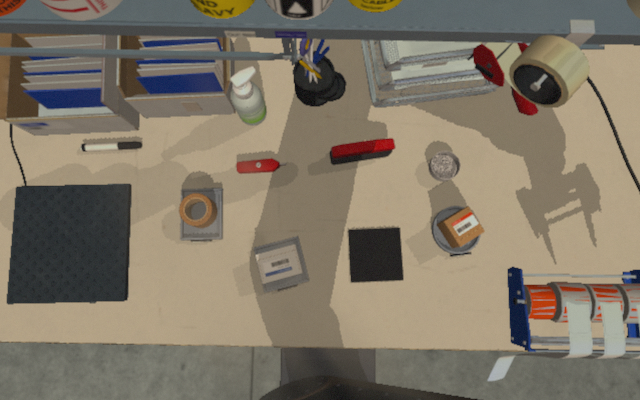

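View pics/side0.png

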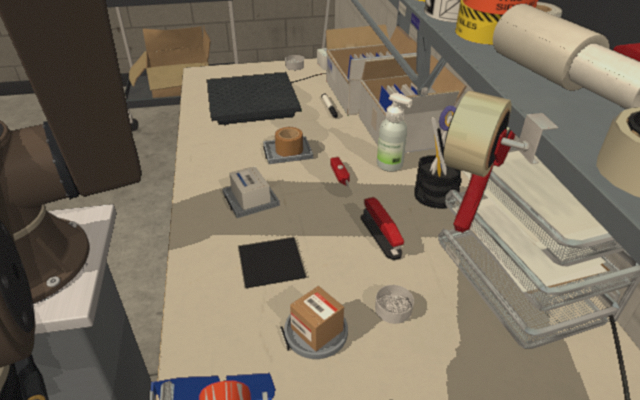

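The top view shows the roll at (197,210) in the oblong tray, the long carton at (280,265) in the turned square tray, the cube at (460,228) in the round tray, and the mat at (376,254). The bystanders lie behind at rows 140–170. The side view shows the same things at (288,143), (250,190), (317,318) and (272,262). Next I'll extract contours.

```bash
cat > h.py <<'E'
import cv2, numpy as np
from cell import sensors, eyes
np.set_printoptions(precision=4,suppress=True)
def ray(i,uv):
    d=np.linalg.inv(i["mtx"])@np.array([uv[0],uv[1],1.]); R=np.array(i["R"])
    return -R.T@np.array(i["t"]), R.T@(d/np.linalg.norm(d))
def onz(i,uv,z):
    c,d=ray(i,uv); return c+d*(z-c[2])/d[2]
def tri(i1,p1,i2,p2):
    (c1,d1),(c2,d2)=ray(i1,p1),ray(i2,p2)
    s=np.linalg.lstsq(np.c_[d1,-d2],c2-c1,rcond=None)[0]
    a,b=c1+s[0]*d1,c2+s[1]*d2
    return (a+b)/2,np.linalg.norm(a-b)
def proj(i,X):
    p=i["mtx"]@(np.array(i["R"])@np.array(X)+i["t"]); return p[:2]/p[2]
def crop(im,x0,y0,x1,y1,f,name):
    c=cv2.resize(im[y0:y1,x0:x1],None,fx=f,fy=f,interpolation=cv2.INTER_CUBIC); cv2.imwrite("pics/"+name,c)
E
python3 - <<'E'
import cv2,numpy as np
from h import *
t=cv2.imread("pics/top0.png"); s=cv2.imread("pics/side0.png")
# composite: top: three crops x4
A=t[180:250,170:235];B=t[225:300,240:320];C=t[195:265,425:495]
def up(a,f,S):
    a=cv2.resize(a,None,fx=f,fy=f,interpolation=cv2.INTER_CUBIC);o=np.zeros((S[1],S[0],3),np.uint8);a=a[:S[1],:S[0]];o[:a.shape[0],:a.shape[1]]=a;return o
r1=np.hstack([up(A,3.3,(266,300)),up(B,3.3,(266,300)),up(C,3.3,(266,300))])
A=s[120:170,255:325];B=s[160:220,215:290];C=s[280:362,275:355]
r2=np.hstack([up(A,3.3,(266,300)),up(B,3.3,(266,300)),up(C,3.3,(266,300))])
cv2.imwrite("pics/comp0.png",np.vstack([r1,r2]))
it,is_=eyes.camera_info("top"),eyes.camera_info("side")
for n,uv in dict(roll=(197,210),long=(280,265),cube=(460,228),mat=(376,254),disp=(512,300)).items(): print(n,onz(it,uv,.03))
print(tri(it,(376,254),is_,(272,262)))
E
```

```text
roll [0.5643 0.3051 0.03  ]
long [0.4497 0.1219 0.03  ]
cube [ 0.5352 -0.2632  0.03  ]
mat [ 0.4764 -0.082   0.03  ]
disp [ 0.3853 -0.3677  0.03  ]
(array([ 0.4784, -0.0857,  0.0001]), np.float64(0.0014850711759252916))
```

View pics/comp0.png

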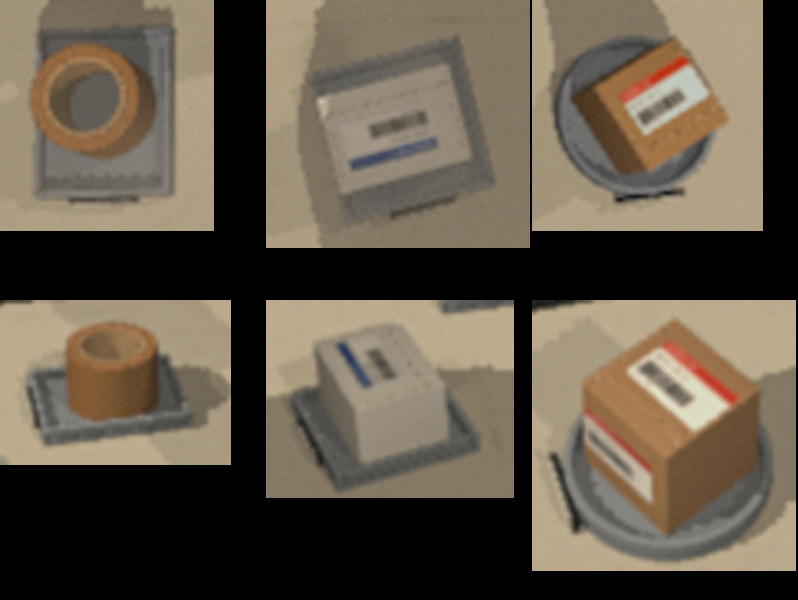

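The composite gives good edges. The roll leans to the back and left of the oblong tray. The long carton is roughly central in the square tray, turned about 15°. The cube is turned about 30° in the round tray. Before moving, I'll check the wrist view for clearance at the start, and I'll measure from masks.

View pics/wrist0.png

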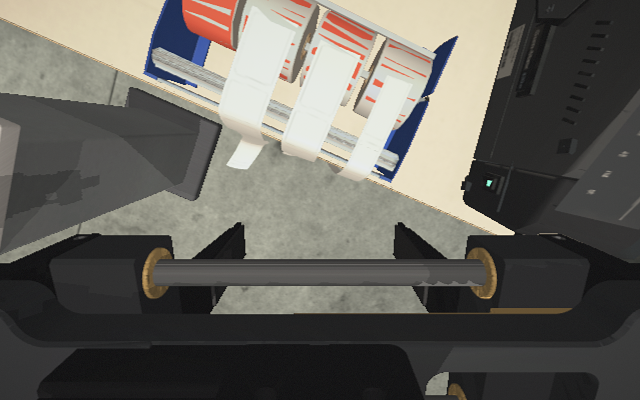

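Run:
```python
import cv2,numpy as np
from h import *
t=cv2.imread("pics/top0.png"); it=eyes.camera_info("top"); is_=eyes.camera_info("side")
# heights by triangulation of box top corners read from the comp (x3.3)
T=lambda x,y,ox,oy,cx:((x-cx)/3.325+ox-.35,(y)/3.325+oy-.35)
S=lambda x,y,ox,oy,cx:((x-cx)/3.325+ox-.35,(y-300)/3.325+oy-.35)
T=lambda x,y,ox,oy,cx:((x-cx)/3.3+ox,y/3.3+oy); S=lambda x,y,ox,oy,cx:((x-cx)/3.3+ox,(y-300)/3.3+oy)
pts={ # name: top-view, side-view
'cube far(top680,37)':(T(680,37,425,195,532),S(758,395,275,280,532)),
'cube left':(T(573,96,425,195,532),S(675,320,275,280,532)),
'cube right':(T(727,120,425,195,532),S(668,452,275,280,532)),
'cube near':(T(638,172,425,195,532),S(584,383,275,280,532)),
'long TL':(T(317,96,240,225,266),S(405,325,215,160,266)),
'long TR':(T(458,66,240,225,266),S(447,387,215,160,266)),
'long BR':(T(472,160,240,225,266),S(358,404,215,160,266)),
'long BL':(T(342,192,240,225,266),S(316,345,215,160,266)),
'sq tray BR':(T(494,186,240,225,266),S(342,480,215,160,266)),
'sq tray TR':(T(460,37,240,225,266),S(478,440,215,160,266)),
'ob tray BR':(T(172,195,170,180,0),S(45,435,255,120,0)),
'ob tray TR':(T(174,28,170,180,0),S(190,418,255,120,0)),
'ob tray BL':(T(36,197,170,180,0),S(28,372,255,120,0)),
}
for k,(a,b) in pts.items():
    X,e=tri(it,a,is_,b); print(k,np.round(a,1),np.round(b,1),X,round(e,4))
```

```text
cube far(top680,37) [469.8 206.2] [343.5 308.8] [ 0.5772 -0.2741  0.0653] 0.0009
cube left [437.4 224.1] [318.3 286.1] [ 0.5442 -0.209   0.0526] 0.0076
cube right [484.1 231.4] [316.2 326.1] [ 0.5267 -0.3012  0.0671] 0.0028
cube near [457.1 247.1] [290.8 305.2] [ 0.4942 -0.2469  0.0587] 0.0036
long TL [255.5 254.1] [257.1 167.6] [0.4731 0.1725 0.0471] 0.0038
long TR [298.2 245. ] [269.8 186.4] [0.4933 0.0831 0.0565] 0.0043
long BR [302.4 273.5] [242.9 191.5] [0.4354 0.0728 0.0581] 0.005
long BL [263.  283.2] [230.2 173.6] [0.4128 0.1539 0.0507] 0.0021
sq tray BR [309.1 281.4] [238.  214.5] [0.4191 0.06   0.0083] 0.0061
sq tray TR [298.8 236.2] [279.2 202.4] [0.5133 0.0846 0.0094] 0.0004
ob tray BR [222.1 239.1] [268.6 160.9] [0.5053 0.2521 0.0093] 0.003
ob tray TR [222.7 188.5] [312.6 155.8] [0.6166 0.2569 0.0088] 0.0003
ob tray BL [180.9 239.7] [263.5 141.8] [0.5017 0.3418 0.0102] 0.0016
```

The wrist view shows the tape dispenser ahead and a machine on the right, so I'll raise first and then go to a viewpoint short of the cube.

```bash
python3 -m pendant '[{"dp":[0,0,-0.05]},{"dp":[0,0,-0.05]},{"dp":[0.037,-0.021,0]},{"dp":[0.037,-0.021,0]},{"dp":[0.037,-0.021,0]},{"dp":[0.037,-0.021,0]},{"dp":[0.037,-0.021,0]},{"dp":[0.037,-0.021,0]},{"dp":[0.037,-0.021,0.02]},{"dp":[0.037,-0.021,0.02]},{"dr":[0,0,-4.6]},{"dp":[0,0,0]}]'
python3 - <<'E'
from h import *
import cv2
i=eyes.camera_info("wrist"); im=eyes.grab_frame("wrist")[:,:,::-1].copy(); cv2.imwrite("pics/w1.png",im)
print(proj(i,[.537,-.260,.067]),proj(i,[.537,-.26,.014]))
crop(im,180,0,450,200,2.9,"w1c.png")
E
```

```text
[ 103.9677 -282.8734] [ 143.531  -207.4958]schema error: expected keys dp, dr, jaw
```

View pics/w1c.png

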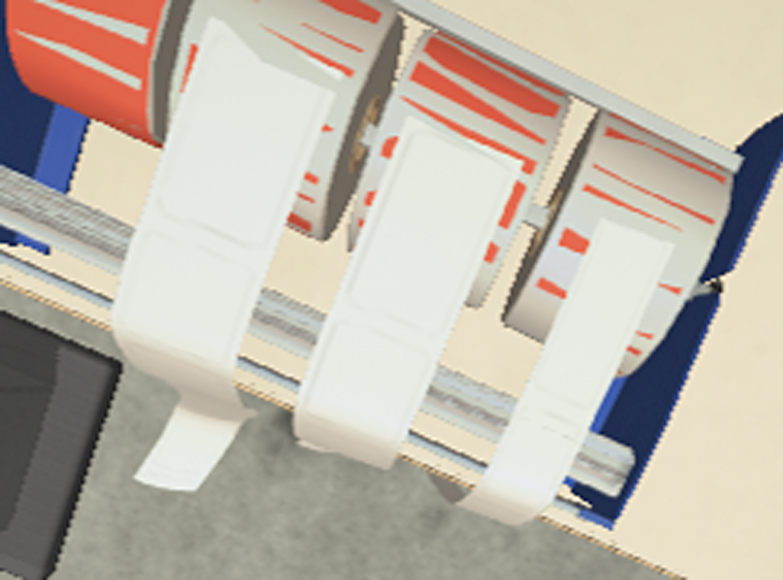

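The view is unchanged because the call was refused: every row needs dp, dr and jaw. I'll retype it in full.

```bash
python3 -m pendant '[{"dp":[0,0,-0.05],"dr":[0,0,0],"jaw":0.095},{"dp":[0,0,-0.05],"dr":[0,0,0],"jaw":0.095},{"dp":[0.037,-0.021,0],"dr":[0,0,0],"jaw":0.095},{"dp":[0.037,-0.021,0],"dr":[0,0,0],"jaw":0.095},{"dp":[0.037,-0.021,0],"dr":[0,0,0],"jaw":0.095},{"dp":[0.037,-0.021,0],"dr":[0,0,0],"jaw":0.095},{"dp":[0.037,-0.021,0],"dr":[0,0,0],"jaw":0.095},{"dp":[0.037,-0.021,0],"dr":[0,0,0],"jaw":0.095},{"dp":[0.037,-0.021,0.02],"dr":[0,0,0],"jaw":0.095},{"dp":[0.037,-0.021,0.02],"dr":[0,0,0],"jaw":0.095},{"dp":[0,0,0],"dr":[0,0,-4.6],"jaw":0.095},{"dp":[0,0,0],"dr":[0,0,0],"jaw":0.095}]'
python3 - <<'E'
from h import *
import cv2
i=eyes.camera_info("wrist"); im=eyes.grab_frame("wrist")[:,:,::-1].copy(); cv2.imwrite("pics/w1.png",im)
print(i, proj(i,[.537,-.260,.067]),proj(i,[.537,-.26,.014]))
crop(im,180,0,450,200,2.9,"w1d.png")
E
```

```text
time: 1.7
tcp_pos: [0.4538, -0.3009, 0.2518]
tcp_rot: [[0.882, 0.471, -0.0], [0.471, -0.882, 0.0], [-0.0, -0.0, -1.0]]
ft_force: [-0.3, -0.5, -0.3]
opening: 0.0948
gripper_force: 0.0
{'mtx': array([[284.237 ,   0.    , 319.0515],
       [  0.    , 284.237 , 200.5925],
       [  0.    ,   0.    ,   1.    ]]), 'R': array([[ 0.4708, -0.8822, -0.0023],
       [-0.8548, -0.4568,  0.2461],
       [-0.2181, -0.1139, -0.9693]]), 't': array([-0.4795,  0.2066,  0.5122])} [321.0468 108.0003] [320.8824 110.5542]
```

View pics/w1d.png

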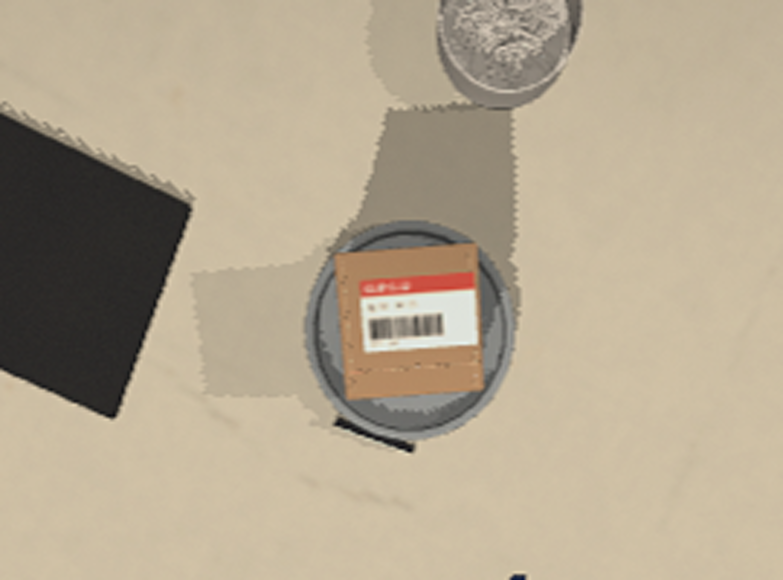

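The wrist crop shows the cube's top face with corners (335,255), (477,243), (484,387), (346,400), turned about 4.3° counter-clockwise. The round tray's ring is centred at (411,329) and the clip tin is well clear. Next I'll compute the offsets and check the height against the top camera.

Run:
```python
from h import *
i=eyes.camera_info("wrist"); it=eyes.camera_info("top"); st=sensors.state()
q=[(335,255),(477,243),(484,387),(346,400)]
f=lambda p:(p[0]/2.9+180-.33,p[1]/2.9-.33)
P=[onz(i,f(p),.067) for p in q]; c=sum(P)/4
print(np.array(P)); print("sides",[np.linalg.norm(P[k]-P[k-1]) for k in range(4)],"c",c)
# heights: wrist vs top camera corners: top far ~ wrist q[1]?, top right
print("h1",tri(i,f(q[1]),it,(469.8,206.2)),"h2",tri(i,f(q[2]),it,(484.1,231.4)))
print("tray",onz(i,f((411,329)),.014), "w",np.linalg.norm(onz(i,f((305,329)),.014)-onz(i,f((517,329)),.014)))
print("tool offset",st["tcp_rot"].T@(c-st["tcp_pos"]))
```

```text
[[ 0.5432 -0.2208  0.067 ]
 [ 0.576  -0.2723  0.067 ]
 [ 0.5252 -0.3043  0.067 ]
 [ 0.4913 -0.2525  0.067 ]]
sides [np.float64(0.06093864671911399), np.float64(0.061061560685416086), np.float64(0.06012359627047619), np.float64(0.0618859782510819)] c [ 0.5339 -0.2625  0.067 ]
h1 (array([ 0.5762, -0.2723,  0.0703]), np.float64(0.0014623745355924142)) h2 (array([ 0.5259, -0.3051,  0.0566]), np.float64(0.000816865566677979))
tray [ 0.5342 -0.2629  0.014 ] w 0.10600191734251321
tool offset [0.0891 0.0034 0.185 ]
```

```bash
python3 -m pendant '[{"dp":[0.03,0.001,0],"dr":[0,0,0],"jaw":0.095},{"dp":[0.03,0.001,0],"dr":[0,0,0],"jaw":0.095},{"dp":[0.029,0.001,0],"dr":[0,0,0],"jaw":0.095},{"dp":[0,0,0.05],"dr":[0,0,-4.3],"jaw":0.095},{"dp":[0,0,0.05],"dr":[0,0,0],"jaw":0.095},{"dp":[0,0,0.05],"dr":[0,0,0],"jaw":0.095},{"dp":[0,0,0.04],"dr":[0,0,0],"jaw":0.095},{"dp":[0,0,0.034],"dr":[0,0,0],"jaw":0.095},{"dp":[0,0,0],"dr":[0,0,0],"jaw":0.095},{"dp":[0,0,0],"dr":[0,0,0],"jaw":0.055},{"dp":[0,0,0],"dr":[0,0,0],"jaw":0.055},{"dp":[0,0,0],"dr":[0,0,0],"jaw":0.055}]' 15
python3 -m pendant '[{"dp":[0,0,0],"dr":[0,0,0],"jaw":0.055},{"dp":[0,0,0],"dr":[0,0,0],"jaw":0.055},{"dp":[0,0,-0.02],"dr":[0,0,0],"jaw":0.055},{"dp":[0,0,-0.04],"dr":[0,0,0],"jaw":0.055},{"dp":[0,0,-0.04],"dr":[0,0,0],"jaw":0.055},{"dp":[0,0,0],"dr":[0,0,0],"jaw":0.055}]'
```

```text
time: 3.25
tcp_pos: [0.534, -0.2623, 0.0291]
tcp_rot: [[0.845, 0.535, 0.002], [0.535, -0.845, -0.001], [0.001, 0.002, -1.0]]
ft_force: [-0.4, -0.1, 0.0]
opening: 0.0706
gripper_force: 0.0
time: 4.0
tcp_pos: [0.5346, -0.2626, 0.1307]
tcp_rot: [[0.844, 0.536, 0.004], [0.536, -0.844, -0.003], [0.002, 0.005, -1.0]]
ft_force: [0.1, -0.1, -1.7]
opening: 0.0618
gripper_force: 15.0
```

Run:
```python
import cv2
from h import *
# mat corners from top image
t=cv2.imread("pics/top0.png"); it=eyes.camera_info("top")
m=np.zeros(t.shape[:2],np.uint8); m[220:290,340:412]=(t[220:290,340:412].max(2)<50)*255
c=max(cv2.findContours(m,0,2)[0],key=cv2.contourArea); r=cv2.minAreaRect(c); P=[onz(it,p,.005) for p in cv2.boxPoints(r)]
print(np.array(P),sum(P)/4,[np.linalg.norm(P[k]-P[k-1]) for k in range(4)])
s=sensors.state();print(s["tcp_pos"],s["tcp_rot"].T@(sum(P)/4-s["tcp_pos"]))
```

```text
[[ 0.5292 -0.0241  0.005 ]
 [ 0.5366 -0.1374  0.005 ]
 [ 0.4247 -0.1415  0.005 ]
 [ 0.4176 -0.0303  0.005 ]] [ 0.477  -0.0833  0.005 ] [np.float64(0.11172326825445911), np.float64(0.1135341407581254), np.float64(0.11191843284542437), np.float64(0.11147849308713381)]
[ 0.5346 -0.2626  0.1307] [ 0.0471 -0.1828  0.125 ]
```

The cube is held (opening 61.8 mm) and the mat measures 112 mm square at (0.477, −0.083). I'll park it.

```bash
python3 -m pendant '[{"dp":[0.005,-0.02,0],"dr":[0,0,0],"jaw":0.055},{"dp":[0.01,-0.04,0],"dr":[0,0,0],"jaw":0.055},{"dp":[0.011,-0.044,0],"dr":[0,0,0],"jaw":0.055},{"dp":[0.011,-0.044,0],"dr":[0,0,0],"jaw":0.055},{"dp":[0.01,-0.035,0],"dr":[0,0,0],"jaw":0.055},{"dp":[0,0,0.04],"dr":[0,0,0],"jaw":0.055},{"dp":[0,0,0.04],"dr":[0,0,0],"jaw":0.055},{"dp":[0,0,0.012],"dr":[0,0,0],"jaw":0.055},{"dp":[0,0,0],"dr":[0,0,0],"jaw":0.055},{"dp":[0,0,0.006],"dr":[0,0,0],"jaw":0.055},{"dp":[0,0,0.0025],"dr":[0,0,0],"jaw":0.055},{"dp":[0,0,0],"dr":[0,0,0],"jaw":0.055}]'
```

```text
time: 5.5
tcp_pos: [0.4756, -0.0824, 0.0281]
tcp_rot: [[0.845, 0.535, 0.001], [0.535, -0.845, -0.0], [0.001, 0.001, -1.0]]
ft_force: [-0.1, 0.2, 4.9]
opening: 0.0619
gripper_force: 15.0
```

```bash
python3 -m pendant '[{"dp":[0,0,0],"dr":[0,0,0],"jaw":0.095},{"dp":[0,0,0],"dr":[0,0,0],"jaw":0.095},{"dp":[0,0,0],"dr":[0,0,0],"jaw":0.095},{"dp":[0,0,0],"dr":[0,0,0],"jaw":0.095},{"dp":[0,0,-0.03],"dr":[0,0,0],"jaw":0.095},{"dp":[0,0,-0.05],"dr":[0,0,0],"jaw":0.095},{"dp":[0,0,-0.05],"dr":[0,0,0],"jaw":0.095},{"dp":[0,0,-0.05],"dr":[0,0,0],"jaw":0.095},{"dp":[0.02,-0.03,-0.04],"dr":[0,0,0],"jaw":0.095},{"dp":[0.025,-0.035,0],"dr":[0,0,0],"jaw":0.095},{"dp":[0.025,-0.035,0],"dr":[0,0,0],"jaw":0.095},{"dp":[0.025,-0.035,0],"dr":[0,0,0],"jaw":0.095}]'
python3 -m pendant '[{"dp":[0.025,-0.035,0],"dr":[0,0,0],"jaw":0.095},{"dp":[0.025,-0.035,0],"dr":[0,0,0],"jaw":0.095},{"dp":[0.025,-0.035,0],"dr":[0,0,0],"jaw":0.095},{"dp":[0.015,-0.035,0],"dr":[0,0,0],"jaw":0.095},{"dp":[0,0,0],"dr":[0,0,0],"jaw":0.095},{"dp":[0,0,0],"dr":[0,0,0],"jaw":0.095}]'
python3 - <<'E'
from h import *
i=eyes.camera_info("wrist"); im=eyes.grab_frame("wrist")[:,:,::-1].copy(); cv2.imwrite("pics/w2.png",im)
print(proj(i,[.561,.298,.014])); crop(im,180,0,450,200,2.9,"w2c.png")
E
```

```text
time: 7.0
tcp_pos: [0.483, 0.0839, 0.2475]
tcp_rot: [[0.845, 0.535, 0.0], [0.535, -0.845, -0.0], [0.0, 0.0, -1.0]]
ft_force: [0.2, 0.6, 0.6]
opening: 0.0946
gripper_force: 0.0
time: 7.75
tcp_pos: [0.4841, 0.2487, 0.2472]
tcp_rot: [[0.844, 0.536, -0.0], [0.536, -0.844, -0.0], [-0.001, 0.0, -1.0]]
ft_force: [0.3, 0.0, 0.2]
opening: 0.0948
gripper_force: 0.0
[318.4196 111.2267]
```

View pics/w2c.png

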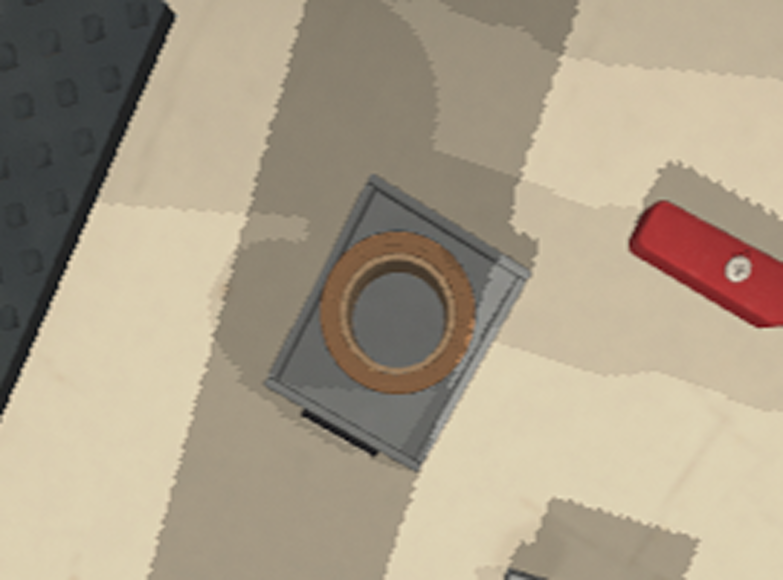

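The crop shows the roll's ring at x 320–475, y 230–393, centred at (398,312). The oblong tray's corners are at (374,176), (530,272), (419,469) and (265,382).

Run:
```python
from h import *
i=eyes.camera_info("wrist"); it=eyes.camera_info("top"); st=sensors.state()
f=lambda p:(p[0]/2.9+180-.33,p[1]/2.9-.33)
c=onz(i,f((398,312)),.053); print("roll",c,"dia",np.linalg.norm(onz(i,f((320,312)),.053)-onz(i,f((475,312)),.053)),"h",tri(i,f((398,312)),it,(196.4,209.4)))
q=[(374,176),(530,272),(419,469),(265,382)]
P=[onz(i,f(p),.014) for p in q]; t=sum(P)/4
print("tray",t,[np.linalg.norm(P[k]-P[k-1]) for k in range(4)]); e=P[0]+P[1]-P[2]-P[3]; print("yaw",np.degrees(np.arctan2(e[1],e[0])))
print("h tray",tri(i,f(q[1]),it,(222.7,188.5)),tri(i,f(q[2]),it,(222.1,239.1)))
print("offset",st["tcp_rot"].T@(c-st["tcp_pos"]))
```

```text
roll [0.5626 0.3006 0.053 ] dia 0.06931240282415209 h (array([0.5627, 0.3007, 0.0506]), np.float64(7.6384102338623e-05))
tray [0.5578 0.2989 0.014 ] [np.float64(0.10996709378809211), np.float64(0.08683464061299037), np.float64(0.10955521091095954), np.float64(0.08894655919933428)]
yaw 2.50529076762798
h tray (array([0.6164, 0.2575, 0.0063]), np.float64(0.0008552969657548411)) (array([0.5043, 0.252 , 0.0089]), np.float64(0.0011461868474303971))
offset [ 0.0942 -0.0022  0.1943]
```

```bash
python3 -m pendant '[{"dp":[0.031,-0.001,0],"dr":[0,0,0],"jaw":0.095},{"dp":[0.031,-0.001,0],"dr":[0,0,0],"jaw":0.095},{"dp":[0.032,0,0],"dr":[0,0,0],"jaw":0.095},{"dp":[0,0,0.05],"dr":[0,0,0],"jaw":0.095},{"dp":[0,0,0.05],"dr":[0,0,0],"jaw":0.095},{"dp":[0,0,0.05],"dr":[0,0,0],"jaw":0.095},{"dp":[0,0,0.04],"dr":[0,0,0],"jaw":0.095},{"dp":[0,0,0.034],"dr":[0,0,0],"jaw":0.095},{"dp":[0,0,0],"dr":[0,0,0],"jaw":0.095},{"dp":[0,0,0],"dr":[0,0,0],"jaw":0.063},{"dp":[0,0,0],"dr":[0,0,0],"jaw":0.063},{"dp":[0,0,0],"dr":[0,0,0],"jaw":0.063}]' 15
python3 -m pendant '[{"dp":[0,0,0],"dr":[0,0,0],"jaw":0.063},{"dp":[0,0,0],"dr":[0,0,0],"jaw":0.063},{"dp":[0,0,-0.02],"dr":[0,0,0],"jaw":0.063},{"dp":[0,0,-0.04],"dr":[0,0,0],"jaw":0.063},{"dp":[0,0,-0.05],"dr":[0,0,0],"jaw":0.063},{"dp":[0,0,-0.02],"dr":[0,0,0],"jaw":0.063},{"dp":[0,0,0],"dr":[0,0,0],"jaw":0.063}]'
python3 - <<'E'
from h import *
s=sensors.state(); print(s["tcp_rot"].T@(np.array([.534,-.263,.1])-s["tcp_pos"]))
E
```

```text
time: 9.3
tcp_pos: [0.563, 0.3012, 0.0246]
tcp_rot: [[0.845, 0.535, 0.002], [0.535, -0.845, 0.001], [0.002, 0.0, -1.0]]
ft_force: [-0.5, 1.0, 1.4]
opening: 0.0705
gripper_force: 0.6
time: 10.18
tcp_pos: [0.5629, 0.3013, 0.1549]
tcp_rot: [[0.844, 0.536, 0.003], [0.536, -0.844, 0.001], [0.003, 0.001, -1.0]]
ft_force: [0.1, 0.4, -1.5]
opening: 0.0684
gripper_force: 15.0
[-0.3269  0.461   0.0543]
```

The roll is held. I'll carry it to the round tray.

```bash
python3 -m pendant '[{"dp":[-0.017,0.021,0],"dr":[0,0,0],"jaw":0.063},{"dp":[-0.031,0.044,0],"dr":[0,0,0],"jaw":0.063},{"dp":[-0.031,0.044,0],"dr":[0,0,0],"jaw":0.063},{"dp":[-0.031,0.044,0],"dr":[0,0,0],"jaw":0.063},{"dp":[-0.031,0.044,0],"dr":[0,0,0],"jaw":0.063},{"dp":[-0.031,0.044,0],"dr":[0,0,0],"jaw":0.063},{"dp":[-0.031,0.044,0],"dr":[0,0,0],"jaw":0.063},{"dp":[-0.031,0.044,0],"dr":[0,0,0],"jaw":0.063},{"dp":[-0.031,0.044,0],"dr":[0,0,0],"jaw":0.063},{"dp":[-0.031,0.044,0],"dr":[0,0,0],"jaw":0.063},{"dp":[-0.031,0.044,0],"dr":[0,0,0],"jaw":0.063},{"dp":[0,0,0],"dr":[0,0,0],"jaw":0.063}]'
python3 - <<'E'
from h import *
i=eyes.camera_info("top"); im=eyes.grab_frame("top")[:,:,::-1].copy(); cv2.imwrite("pics/t1.png",im)
s=sensors.state(); print(s["tcp_rot"].T@(np.array([.534,-.263,.024])-s["tcp_pos"]))
E
```

```text
time: 11.68
tcp_pos: [0.5322, -0.2663, 0.1515]
tcp_rot: [[0.847, 0.532, -0.002], [0.532, -0.847, 0.001], [-0.001, -0.001, -1.0]]
ft_force: [0.5, -0.0, -1.6]
opening: 0.0681
gripper_force: 15.0
[0.0024 0.     0.1277]
```

```bash
python3 -m pendant '[{"dp":[0.002,0,0.05],"dr":[0,0,0],"jaw":0.063},{"dp":[0,0,0.04],"dr":[0,0,0],"jaw":0.063},{"dp":[0,0,0.026],"dr":[0,0,0],"jaw":0.063},{"dp":[0,0,0],"dr":[0,0,0],"jaw":0.063},{"dp":[0,0,0.006],"dr":[0,0,0],"jaw":0.063},{"dp":[0,0,0.004],"dr":[0,0,0],"jaw":0.063},{"dp":[0,0,0],"dr":[0,0,0],"jaw":0.063},{"dp":[0,0,0],"dr":[0,0,0],"jaw":0.063}]'
```

```text
time: 12.72
tcp_pos: [0.5351, -0.2624, 0.0279]
tcp_rot: [[0.845, 0.535, 0.001], [0.535, -0.845, -0.0], [0.0, 0.001, -1.0]]
ft_force: [0.5, -0.0, -0.9]
opening: 0.0681
gripper_force: 15.0
```

```bash
python3 -m pendant '[{"dp":[0,0,0.003],"dr":[0,0,0],"jaw":0.063},{"dp":[0,0,0.001],"dr":[0,0,0],"jaw":0.063},{"dp":[0,0,0],"dr":[0,0,0],"jaw":0.063}]'
python3 -m pendant '[{"dp":[0,0,0],"dr":[0,0,0],"jaw":0.095},{"dp":[0,0,0],"dr":[0,0,0],"jaw":0.095},{"dp":[0,0,0],"dr":[0,0,0],"jaw":0.095},{"dp":[0,0,0],"dr":[0,0,0],"jaw":0.095},{"dp":[0,0,-0.03],"dr":[0,0,0],"jaw":0.095},{"dp":[0,0,-0.05],"dr":[0,0,0],"jaw":0.095},{"dp":[0,0,-0.05],"dr":[0,0,0],"jaw":0.095},{"dp":[0,0,-0.05],"dr":[0,0,0],"jaw":0.095},{"dp":[0.015,-0.04,-0.04],"dr":[0,0,0],"jaw":0.095},{"dp":[0.015,-0.04,0],"dr":[0,0,0],"jaw":0.095},{"dp":[0.015,-0.04,0],"dr":[0,0,0],"jaw":0.095},{"dp":[0.015,-0.04,0],"dr":[0,0,0],"jaw":0.095}]'
python3 -m pendant '[{"dp":[0.015,-0.04,0],"dr":[0,0,0],"jaw":0.095},{"dp":[0.015,-0.04,0],"dr":[0,0,0],"jaw":0.095},{"dp":[0.016,-0.042,0],"dr":[0,0,0],"jaw":0.095},{"dp":[0,0,0],"dr":[0,0,-10],"jaw":0.095},{"dp":[0,0,0],"dr":[0,0,-10],"jaw":0.095},{"dp":[0,0,0],"dr":[0,0,-10],"jaw":0.095},{"dp":[0,0,0],"dr":[0,0,-10],"jaw":0.095},{"dp":[0,0,0],"dr":[0,0,-10],"jaw":0.095},{"dp":[0,0,0],"dr":[0,0,-10],"jaw":0.095},{"dp":[0,0,0],"dr":[0,0,-10],"jaw":0.095},{"dp":[0,0,0],"dr":[0,0,0],"jaw":0.095},{"dp":[0,0,0],"dr":[0,0,0],"jaw":0.095}]'
python3 - <<'E'
from h import *
i=eyes.camera_info("wrist"); im=eyes.grab_frame("wrist")[:,:,::-1].copy(); cv2.imwrite("pics/w3.png",im)
print(proj(i,[.454,.1205,.055])); crop(im,180,0,450,200,2.9,"w3c.png")
t=eyes.grab_frame("top")[:,:,::-1].copy(); cv2.imwrite("pics/t2.png",t)
E
```

```text
time: 13.1
tcp_pos: [0.5351, -0.2625, 0.0243]
tcp_rot: [[0.845, 0.536, 0.001], [0.536, -0.845, -0.001], [0.0, 0.001, -1.0]]
ft_force: [-2.4, 0.8, 9.3]
opening: 0.0683
gripper_force: 15.0
time: 14.6
tcp_pos: [0.4994, -0.0938, 0.2435]
tcp_rot: [[0.845, 0.535, 0.0], [0.535, -0.845, -0.0], [0.0, 0.0, -1.0]]
ft_force: [0.8, 0.7, -0.2]
opening: 0.0949
gripper_force: 0.0
time: 16.1
tcp_pos: [0.4734, 0.0326, 0.2434]
tcp_rot: [[-0.211, 0.978, 0.0], [0.978, 0.211, -0.0], [-0.0, 0.0, -1.0]]
ft_force: [-0.2, -0.2, 1.0]
opening: 0.0952
gripper_force: 0.0
[319.5765 110.7103]
```

View pics/w3c.png

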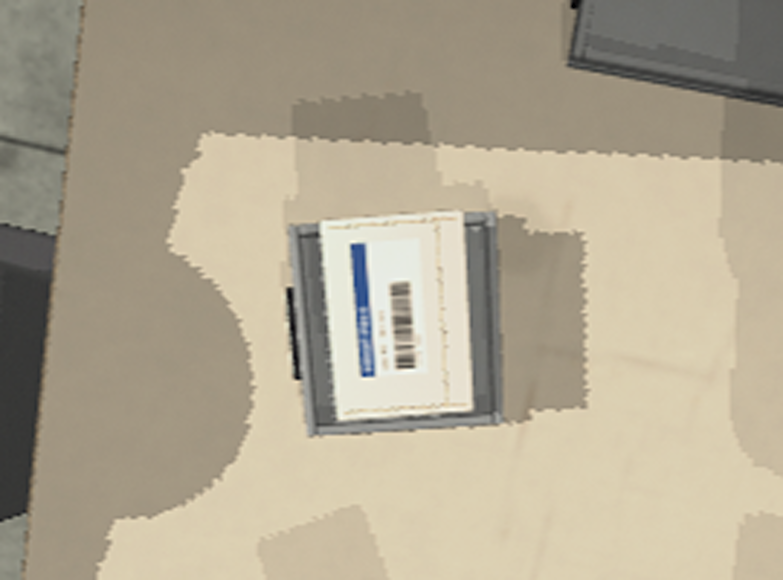

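The crop shows the white top face with corners (320,220), (465,210), (472,410), (338,420), about 3.7° counter-clockwise. The square tray's corners are at (289,226), (496,213), (499,423) and (308,436).

Run:
```python
from h import *
i=eyes.camera_info("wrist"); it=eyes.camera_info("top"); st=sensors.state()
f=lambda p:(p[0]/2.9+180-.33,p[1]/2.9-.33)
def quad(q,z):
    P=[onz(i,f(p),z) for p in q]; e=P[0]+P[1]-P[2]-P[3]
    print(z,"c",sum(P)/4,"sides",np.array([np.linalg.norm(P[k]-P[k-1]) for k in range(4)]),"yaw",np.degrees(np.arctan2(e[1],e[0]))); g=P[1]+P[2]-P[0]-P[3]; print("yaw2",np.degrees(np.arctan2(g[1],g[0]))+90); return sum(P)/4
q=[(320,220),(465,210),(472,410),(338,420)]
c=quad(q,.055); r=[(289,226),(496,213),(499,423),(308,436)]; quad(r,.014)
# top view: TL(255.5,254.1)=far-left(+y), etc.
for a,b in zip(q,[(255.5,254.1),(298.2,245),(302.4,273.5),(263,283.2)][-1:]+[(255.5,254.1),(298.2,245),(302.4,273.5)]): print("h",tri(i,f(a),it,b))
print("tray h",tri(i,f(r[2]),it,(298.8,236.2)),tri(i,f(r[3]),it,(309.1,281.4)))
print("offset",st["tcp_rot"].T@(c-st["tcp_pos"]))
```

```text
0.055 c [0.4505 0.1216 0.055 ] sides [0.0846 0.0623 0.084  0.0609] yaw 105.87730068434075
yaw2 106.13226722677729
0.014 c [0.4502 0.1195 0.014 ] sides [0.0989 0.0986 0.0981 0.0966] yaw 105.24932187915152
yaw2 105.79703390713087
h (array([0.4125, 0.1499, 0.0814]), np.float64(0.0003707655116683492))
h (array([0.4701, 0.1717, 0.0501]), np.float64(0.0019677686145179165))
h (array([ 0.4968,  0.0875, -0.0231]), np.float64(0.0024106654828605816))
h (array([0.433 , 0.0728, 0.0592]), np.float64(0.0002983031168545541))
tray h (array([ 0.5138,  0.0851, -0.0125]), np.float64(0.002289819256342397)) (array([0.4167, 0.0594, 0.0185]), np.float64(0.0011521156441290992))
offset [ 0.0918 -0.0035  0.1884]
```

```bash
python3 -m pendant '[{"dp":[0.031,-0.001,0],"dr":[0,0,0],"jaw":0.095},{"dp":[0.031,-0.001,0],"dr":[0,0,0],"jaw":0.095},{"dp":[0.03,-0.001,0],"dr":[0,0,0],"jaw":0.095},{"dp":[0,0,0.05],"dr":[0,0,-3.8],"jaw":0.095},{"dp":[0,0,0.05],"dr":[0,0,0],"jaw":0.095},{"dp":[0,0,0.05],"dr":[0,0,0],"jaw":0.095},{"dp":[0,0,0.04],"dr":[0,0,0],"jaw":0.095},{"dp":[0,0,0.028],"dr":[0,0,0],"jaw":0.095},{"dp":[0,0,0],"dr":[0,0,0],"jaw":0.095},{"dp":[0,0,0],"dr":[0,0,0],"jaw":0.055},{"dp":[0,0,0],"dr":[0,0,0],"jaw":0.055},{"dp":[0,0,0],"dr":[0,0,0],"jaw":0.055}]' 15
python3 -m pendant '[{"dp":[0,0,0],"dr":[0,0,0],"jaw":0.055},{"dp":[0,0,0],"dr":[0,0,0],"jaw":0.055},{"dp":[0,0,-0.02],"dr":[0,0,0],"jaw":0.055},{"dp":[0,0,-0.04],"dr":[0,0,0],"jaw":0.055},{"dp":[0,0,-0.05],"dr":[0,0,0],"jaw":0.055},{"dp":[0,0,-0.02],"dr":[0,0,0],"jaw":0.055},{"dp":[0,0,0],"dr":[0,0,0],"jaw":0.055}]'
python3 - <<'E'
from h import *
s=sensors.state(); print(s["qpos"],s["tcp_rot"].T@(np.array([.5578,.2989,.1])-s["tcp_pos"]))
E
```

```text
time: 17.7
tcp_pos: [0.4512, 0.1219, 0.0263]
tcp_rot: [[-0.278, 0.96, 0.002], [0.96, 0.278, 0.0], [-0.0, 0.002, -1.0]]
ft_force: [-0.7, 0.4, -0.0]
opening: 0.0703
gripper_force: 0.0
time: 18.58
tcp_pos: [0.4512, 0.1219, 0.1565]
tcp_rot: [[-0.279, 0.96, 0.003], [0.96, 0.279, 0.0], [-0.001, 0.003, -1.0]]
ft_force: [-0.3, 0.2, -1.4]
opening: 0.0621
gripper_force: 15.0
[  7.0166  18.0246 113.2772  -0.0071  48.5342  -9.1598] [0.1403 0.1515 0.0568]
```

```bash
python3 -m pendant '[{"dp":[0.035,0.038,0],"dr":[0,0,0],"jaw":0.055},{"dp":[0.035,0.038,0],"dr":[0,0,0],"jaw":0.055},{"dp":[0.035,0.038,0],"dr":[0,0,0],"jaw":0.055},{"dp":[0.035,0.0375,0],"dr":[0,0,0],"jaw":0.055},{"dp":[0,0,0],"dr":[0,0,-10],"jaw":0.055},{"dp":[0,0,0],"dr":[0,0,-10],"jaw":0.055},{"dp":[0,0,0],"dr":[0,0,-10],"jaw":0.055},{"dp":[0,0,0],"dr":[0,0,-10],"jaw":0.055},{"dp":[0,0,0],"dr":[0,0,-10],"jaw":0.055},{"dp":[0,0,0],"dr":[0,0,-10],"jaw":0.055},{"dp":[0,0,0],"dr":[0,0,-10],"jaw":0.055},{"dp":[0,0,0],"dr":[0,0,-6.3],"jaw":0.055}]'
python3 -m pendant '[{"dp":[0,0,0],"dr":[0,0,0],"jaw":0.055},{"dp":[0,0,0],"dr":[0,0,0],"jaw":0.055}]'
python3 - <<'E'
from h import *
s=sensors.state(); print(np.degrees(np.arctan2(s["tcp_rot"][1,0],s["tcp_rot"][0,0])),s["tcp_rot"].T@(np.array([.5578,.2989,.0263])-s["tcp_pos"]))
E
```

```text
time: 20.08
tcp_pos: [0.5567, 0.2982, 0.1532]
tcp_rot: [[-0.999, -0.048, -0.003], [-0.048, 0.999, -0.001], [0.003, -0.001, -1.0]]
ft_force: [-0.0, 0.6, -0.4]
opening: 0.0619
gripper_force: 15.0
time: 20.32
tcp_pos: [0.557, 0.2984, 0.1544]
tcp_rot: [[-0.999, -0.041, -0.001], [-0.041, 0.999, -0.001], [0.001, -0.001, -1.0]]
ft_force: [1.1, -0.1, -0.4]
opening: 0.0619
gripper_force: 15.0
-177.6658348480453 [-0.001   0.0005  0.1281]
```

```bash
python3 -m pendant '[{"dp":[-0.0015,0.0005,0.05],"dr":[0,0,0],"jaw":0.055},{"dp":[0,0,0.04],"dr":[0,0,0],"jaw":0.055},{"dp":[0,0,0.025],"dr":[0,0,0],"jaw":0.055},{"dp":[0,0,0],"dr":[0,0,0],"jaw":0.055},{"dp":[0,0,0.006],"dr":[0,0,0],"jaw":0.055},{"dp":[0,0,0.004],"dr":[0,0,0],"jaw":0.055},{"dp":[0,0,0],"dr":[0,0,0],"jaw":0.055},{"dp":[0,0,0.002],"dr":[0,0,0],"jaw":0.055},{"dp":[0,0,0],"dr":[0,0,0],"jaw":0.055}]'
```

```text
time: 21.45
tcp_pos: [0.5587, 0.2991, 0.0285]
tcp_rot: [[-0.999, -0.043, 0.0], [-0.043, 0.999, -0.0], [-0.0, -0.0, -1.0]]
ft_force: [-0.5, -0.6, -1.2]
opening: 0.0619
gripper_force: 15.0
```

```bash
python3 -m pendant '[{"dp":[0,0,0.003],"dr":[0,0,0],"jaw":0.055},{"dp":[0,0,0.001],"dr":[0,0,0],"jaw":0.055},{"dp":[0,0,0],"dr":[0,0,0],"jaw":0.055}]'
python3 -m pendant '[{"dp":[0,0,0],"dr":[0,0,0],"jaw":0.095},{"dp":[0,0,0],"dr":[0,0,0],"jaw":0.095},{"dp":[0,0,0],"dr":[0,0,0],"jaw":0.095},{"dp":[0,0,0],"dr":[0,0,0],"jaw":0.095},{"dp":[0,0,-0.03],"dr":[0,0,0],"jaw":0.095},{"dp":[0,0,-0.05],"dr":[0,0,0],"jaw":0.095},{"dp":[0,0,-0.05],"dr":[0,0,0],"jaw":0.095},{"dp":[0,0,-0.05],"dr":[0,0,0],"jaw":0.095},{"dp":[0.011,-0.042,0],"dr":[0,0,0],"jaw":0.095},{"dp":[0.011,-0.042,0],"dr":[0,0,0],"jaw":0.095},{"dp":[0.011,-0.042,0],"dr":[0,0,0],"jaw":0.095},{"dp":[0.011,-0.042,0],"dr":[0,0,0],"jaw":0.095}]'
python3 -m pendant '[{"dp":[0.011,-0.042,0],"dr":[0,0,0],"jaw":0.095},{"dp":[0.011,-0.042,0],"dr":[0,0,0],"jaw":0.095},{"dp":[0.011,-0.042,0],"dr":[0,0,0],"jaw":0.095},{"dp":[0.011,-0.042,0],"dr":[0,0,0],"jaw":0.095},{"dp":[0.011,-0.042,0],"dr":[0,0,0],"jaw":0.095},{"dp":[0,0,0],"dr":[0,0,10],"jaw":0.095},{"dp":[0,0,0],"dr":[0,0,10],"jaw":0.095},{"dp":[0,0,0],"dr":[0,0,10],"jaw":0.095},{"dp":[0,0,0],"dr":[0,0,10],"jaw":0.095},{"dp":[0,0,0],"dr":[0,0,10],"jaw":0.095},{"dp":[0,0,0],"dr":[0,0,10],"jaw":0.095},{"dp":[0,0,0],"dr":[0,0,0],"jaw":0.095}]'
python3 - <<'E'
from h import *
im=eyes.grab_frame("wrist")[:,:,::-1].copy(); cv2.imwrite("pics/w4.png",im)
t=eyes.grab_frame("top")[:,:,::-1].copy(); cv2.imwrite("pics/t3.png",t)
s=sensors.state(); print(np.degrees(np.arctan2(s["tcp_rot"][1,0],s["tcp_rot"][0,0])),s["tcp_rot"].T@(np.array([.4756,-.0824,.0281])-s["tcp_pos"]))
E
```

```text
time: 21.82
tcp_pos: [0.559, 0.2991, 0.0256]
tcp_rot: [[-0.999, -0.043, 0.001], [-0.043, 0.999, 0.0], [-0.001, 0.0, -1.0]]
ft_force: [-3.1, -1.9, 11.8]
opening: 0.0621
gripper_force: 15.0
time: 23.32
tcp_pos: [0.5216, 0.1281, 0.2045]
tcp_rot: [[-0.999, -0.043, 0.0], [-0.043, 0.999, -0.0], [-0.0, -0.0, -1.0]]
ft_force: [-0.2, -0.8, 0.9]
opening: 0.0953
gripper_force: 0.0
time: 24.82
tcp_pos: [0.4761, -0.0828, 0.2044]
tcp_rot: [[-0.538, 0.843, 0.0], [0.843, 0.538, -0.0], [-0.0, 0.0, -1.0]]
ft_force: [0.4, -0.3, -0.8]
opening: 0.095
gripper_force: 0.0
122.71331464224511 [ 0.0007 -0.0002  0.1763]
```

View pics/w4.png

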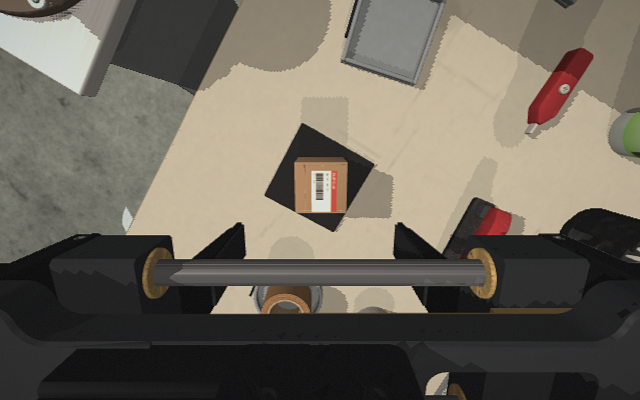

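View pics/t3.png

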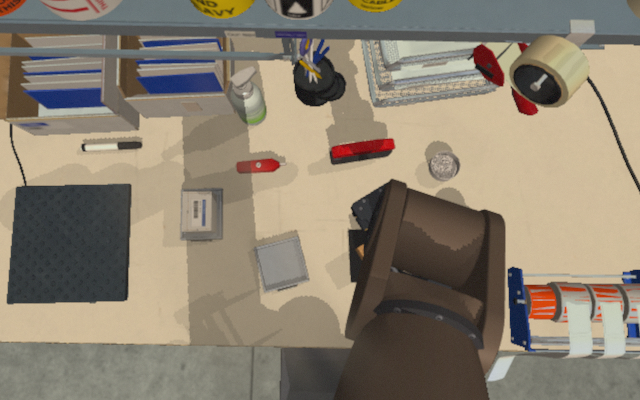

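The wrist view shows the cube at about (321,180), square to the fingers, and the roll in the round tray. The top view shows the long carton in the oblong tray at (201,212) and the empty square tray at (282,263). I'll check both positions numerically.

Run:
```python
from h import *
i=eyes.camera_info("wrist"); it=eyes.camera_info("top")
im=cv2.imread("pics/w4.png"); h=cv2.cvtColor(im,cv2.COLOR_BGR2HSV)
print("cube centre from top face", onz(i,(321.5,188),.067),[onz(i,p,.067) for p in [(295,163),(347,163),(347,213),(296,213)]])
t=cv2.imread("pics/t3.png"); hs=cv2.cvtColor(t,cv2.COLOR_BGR2HSV); R=slice(225,300); C=slice(245,318)
m=np.zeros(t.shape[:2],np.uint8); m[R,C]=((hs[R,C,1]<40)&(hs[R,C,2]>70))*255
m=cv2.morphologyEx(m,cv2.MORPH_OPEN,np.ones((3,3)))
c=max(cv2.findContours(m,0,2)[0],key=cv2.contourArea); r=cv2.minAreaRect(c); print(r)
P=[onz(it,p,.012) for p in cv2.boxPoints(r)]; print(sum(P)/4,[np.linalg.norm(P[k]-P[k-1]) for k in range(4)])
```

```text
cube centre from top face [ 0.4775 -0.0821  0.067 ] [array([ 0.4356, -0.0739,  0.067 ]), array([ 0.4863, -0.0413,  0.067 ]), array([ 0.5202, -0.0914,  0.067 ]), array([ 0.4682, -0.1247,  0.067 ])]
((280.9411926269531, 264.26470947265625), (47.051910400390625, 46.324302673339844), 75.96376037597656)
[0.4519 0.1216 0.012 ] [np.float64(0.10096977997008137), np.float64(0.10057772078361028), np.float64(0.10139177360654894), np.float64(0.09898589069383848)]
```

```bash
python3 -m pendant '[{"dp":[0.001,0,0.05],"dr":[0,0,0],"jaw":0.095},{"dp":[0,0,0.05],"dr":[0,0,0],"jaw":0.095},{"dp":[0,0,0.045],"dr":[0,0,0],"jaw":0.095},{"dp":[0,0,0.032],"dr":[0,0,0],"jaw":0.095},{"dp":[0,0,0],"dr":[0,0,0],"jaw":0.095},{"dp":[0,0,0],"dr":[0,0,0],"jaw":0.055},{"dp":[0,0,0],"dr":[0,0,0],"jaw":0.055},{"dp":[0,0,0],"dr":[0,0,0],"jaw":0.055},{"dp":[0,0,0],"dr":[0,0,0],"jaw":0.055},{"dp":[0,0,0],"dr":[0,0,0],"jaw":0.055},{"dp":[0,0,-0.02],"dr":[0,0,0],"jaw":0.055},{"dp":[0,0,-0.04],"dr":[0,0,0],"jaw":0.055}]' 15
python3 -m pendant '[{"dp":[0,0,-0.04],"dr":[0,0,0],"jaw":0.055},{"dp":[0.02,0.01,0],"dr":[0,0,0],"jaw":0.055},{"dp":[0.04,0.019,0],"dr":[0,0,0],"jaw":0.055},{"dp":[0.042,0.02,0],"dr":[0,0,0],"jaw":0.055},{"dp":[0.042,0.02,0],"dr":[0,0,0],"jaw":0.055},{"dp":[0.04,0.019,0],"dr":[0,0,0],"jaw":0.055},{"dp":[0,0,0],"dr":[0,0,8.5],"jaw":0.055},{"dp":[0,0,0],"dr":[0,0,8.5],"jaw":0.055},{"dp":[0,0,0],"dr":[0,0,0],"jaw":0.055},{"dp":[0,0,0],"dr":[0,0,0],"jaw":0.055}]'
python3 - <<'E'
from h import *
s=sensors.state(); print(np.degrees(np.arctan2(s["tcp_rot"][1,0],s["tcp_rot"][0,0])),s["tcp_rot"].T@(np.array([.451,.1205,.028])-s["tcp_pos"]))
E
```

```text
time: 26.42
tcp_pos: [0.4748, -0.0818, 0.0872]
tcp_rot: [[-0.537, 0.844, -0.003], [0.844, 0.537, 0.001], [0.002, -0.002, -1.0]]
ft_force: [0.1, -0.1, -0.5]
opening: 0.0616
gripper_force: 15.0
time: 27.68
tcp_pos: [0.451, 0.1203, 0.1274]
tcp_rot: [[-0.27, 0.963, -0.0], [0.963, 0.27, -0.0], [-0.0, -0.0, -1.0]]
ft_force: [-0.4, 0.5, -0.6]
opening: 0.0617
gripper_force: 15.0
105.65397645574276 [0.0002 0.0001 0.0994]
```

```bash
python3 -m pendant '[{"dp":[0,0,0.04],"dr":[0,0,0],"jaw":0.055},{"dp":[0,0,0.04],"dr":[0,0,0],"jaw":0.055},{"dp":[0,0,0.01],"dr":[0,0,0],"jaw":0.055},{"dp":[0,0,0],"dr":[0,0,0],"jaw":0.055},{"dp":[0,0,0.006],"dr":[0,0,0],"jaw":0.055},{"dp":[0,0,0.002],"dr":[0,0,0],"jaw":0.055},{"dp":[0,0,0],"dr":[0,0,0],"jaw":0.055}]'
```

```text
time: 28.55
tcp_pos: [0.4512, 0.1205, 0.0298]
tcp_rot: [[-0.267, 0.964, 0.001], [0.964, 0.267, -0.0], [-0.0, 0.001, -1.0]]
ft_force: [0.4, 0.4, -1.3]
opening: 0.062
gripper_force: 15.0
```

```bash
python3 -m pendant '[{"dp":[0,0,0.002],"dr":[0,0,0],"jaw":0.055},{"dp":[0,0,0.001],"dr":[0,0,0],"jaw":0.055},{"dp":[0,0,0],"dr":[0,0,0],"jaw":0.055}]'
```

```text
time: 28.92
tcp_pos: [0.4513, 0.1205, 0.0274]
tcp_rot: [[-0.267, 0.964, 0.001], [0.964, 0.267, -0.0], [-0.0, 0.001, -1.0]]
ft_force: [-3.7, -0.4, 15.9]
opening: 0.062
gripper_force: 15.0
```

```bash
python3 -m pendant '[{"dp":[0,0,0],"dr":[0,0,0],"jaw":0.095},{"dp":[0,0,0],"dr":[0,0,0],"jaw":0.095},{"dp":[0,0,0],"dr":[0,0,0],"jaw":0.095},{"dp":[0,0,0],"dr":[0,0,0],"jaw":0.095},{"dp":[0,0,-0.03],"dr":[0,0,0],"jaw":0.095},{"dp":[0,0,-0.05],"dr":[0,0,0],"jaw":0.095},{"dp":[0,0,-0.05],"dr":[0,0,0],"jaw":0.095},{"dp":[0,0,-0.05],"dr":[0,0,0],"jaw":0.095},{"dp":[-0.04,0.01,-0.05],"dr":[0,0,0],"jaw":0.095},{"dp":[-0.04,0.01,0],"dr":[0,0,0],"jaw":0.095},{"dp":[-0.04,0.01,0],"dr":[0,0,0],"jaw":0.095},{"dp":[0,0,0],"dr":[0,0,0],"jaw":0.095}]'
python3 - <<'E'
from h import *
w=eyes.grab_frame("wrist")[:,:,::-1].copy(); s=eyes.grab_frame("side")[:,:,::-1].copy(); t=eyes.grab_frame("top")[:,:,::-1].copy()
a=cv2.resize(w[0:220,170:490],(800,550)); cv2.imwrite("pics/w5.png",a)
b=cv2.resize(s[110:370,200:440],None,fx=2.3,fy=2.3,interpolation=cv2.INTER_CUBIC); cv2.imwrite("pics/s5.png",b)
cv2.imwrite("pics/t5.png",cv2.resize(t[120:310,160:500],None,fx=2.3,fy=2.3,interpolation=cv2.INTER_CUBIC))
E
```

```text
time: 30.42
tcp_pos: [0.512, 0.0123, 0.2543]
tcp_rot: [[-0.264, 0.964, -0.0], [0.964, 0.264, -0.0], [-0.0, -0.0, -1.0]]
ft_force: [0.8, 1.0, -0.2]
opening: 0.095
gripper_force: 0.0
```

View pics/w5.png

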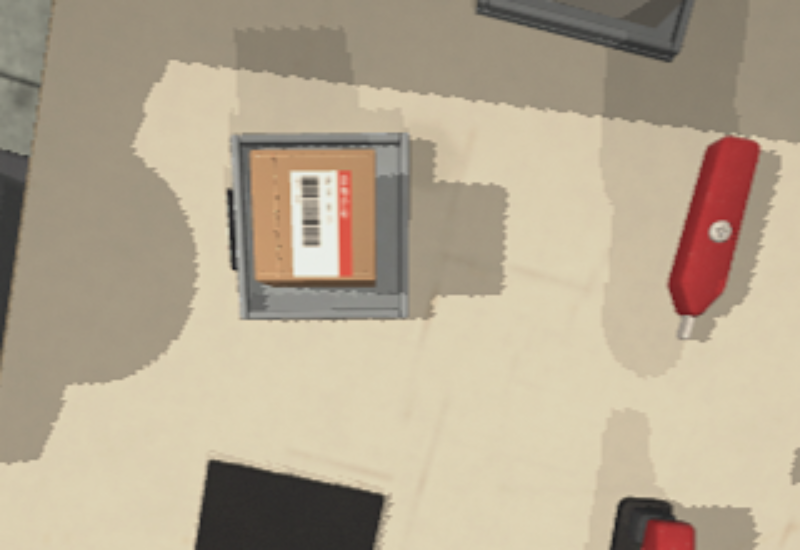

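View pics/s5.png

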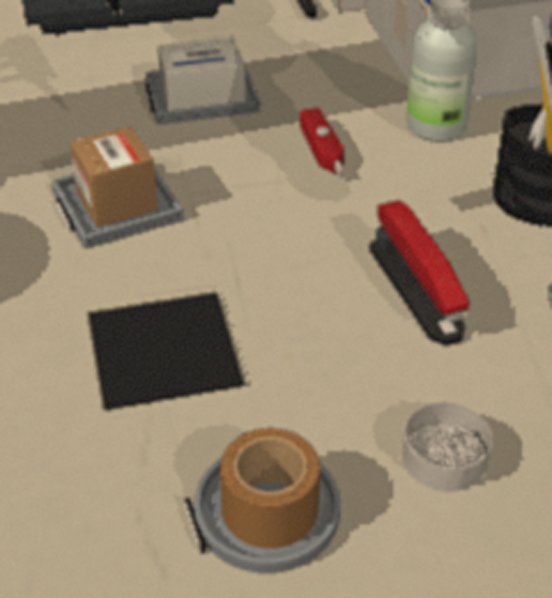

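View pics/t5.png

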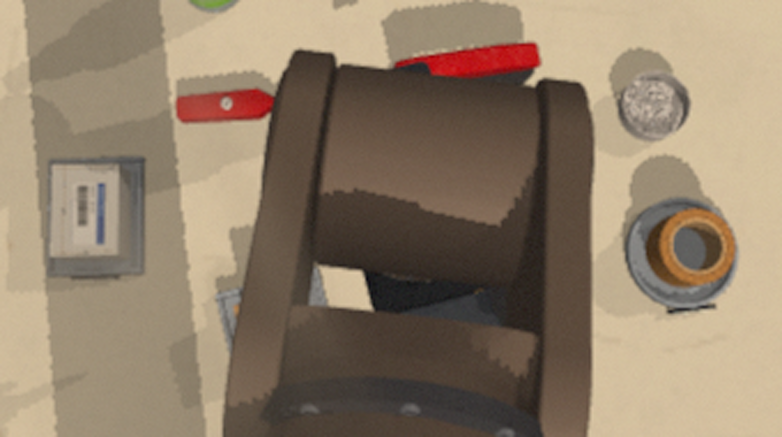

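The wrist view shows the cube inside the square tray's rim, around (315,215). The side view shows all three supplies upright in their own trays with the bystanders unmoved. The top view shows the roll at (692,247) and the long carton at (86,210). One numeric check before handing in.

Run:
```python
from h import *
i=eyes.camera_info("wrist"); it=eyes.camera_info("top"); isd=eyes.camera_info("side")
g=lambda x,y:(x/2.3+160-.3,y/2.3+120-.3); w=lambda x,y:(x/2.5+170,y/2.5); s=lambda x,y:(x/2.3+200-.3,y/2.3+110-.3)
print("roll",onz(it,g(692,247),.053),"two-view",tri(it,g(692,247),isd,s(270,466)),"tray .534 -.263")
print("long",onz(it,g(86,210),.055),"tri",tri(it,g(86,210),isd,s(203,57)),"tray .558 .299")
print("cube",onz(i,w(314,215),.067),"tri",tri(i,w(314,215),isd,s(112,155)),"tray",onz(i,w(322,226),.014))
```

```text
roll [ 0.5348 -0.2572  0.053 ] two-view (array([ 0.5362, -0.2591,  0.047 ]), np.float64(0.0014736950415816812)) tray .534 -.263
long [0.5588 0.2978 0.055 ] tri (array([0.5608, 0.299 , 0.0506]), np.float64(0.0027336447699790175)) tray .558 .299
cube [0.4493 0.1217 0.067 ] tri (array([0.4506, 0.1224, 0.059 ]), np.float64(0.004455887409659834)) tray [0.4491 0.1232 0.014 ]
```

All three sit within a few mm of their trays' centres and at the right heights.

```bash
python3 -c "
from cell import ctrl
print(ctrl.sign_off())"
```

```text
the job is handed in; nothing more can be done
None
```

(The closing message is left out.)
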